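Pump up the bakery's tin-oil unit

TASK

Two tin-oil pump units stand on the bakery counter: one with an oblong box-shaped tank, one with a round drum tank that is already pumped up. Push the plunger of the box-shaped one down with your fingertips in full strokes, letting it spring all the way up in between, again and again until its indicator pin has come fully out, then let the plunger rise and take the hand away. Do not touch the pin, leave the drum unit's pump alone, and do not pick up, shift or knock over anything else on the counter.

Things in the scene. Friction and masses are not known exactly. Their poses are not given: they have to be found in the camera images.
- boxtank: oblong stainless box tank of the unit to pump, screwed down: 170 (x) x 120 (y) x 120 mm high on a dark foot plate 190 x 140 mm, a brass outlet stub low on its -y side. Origin: centre of the underside, z up. On its top, on the long centre line: the pump neck at x = -45 mm (20 mm radius, 20 mm high) and the indicator pin at x = +48 mm
- boxtank_cap (a point): centre of the upper face of the box unit's plunger cap: a black disc of 54 mm diameter, 14 mm thick, on a 16 mm rod above the neck. It stands 182 mm above the counter when up and goes straight down 25 mm; this point moves with it
- boxtank_plunger (a joint): travel of the box unit's plunger in m: 0 up, 0.025 fully down. A spring brings it up again: about 3 N to start, 9 N near the bottom, plus about 2 N while the pin is being driven. A ratchet inside lifts the pin as the plunger goes down and leaves it where it is as the plunger comes up; only full strokes count (down by at least 21 mm, then back up to within 3 mm of the top); shorter ones do not get on. A full stroke lifts the pin by 7.2 mm (the first by 3 to 11 mm)
- pin (a joint): how far the box unit's indicator pin has come out, in m. It starts anywhere from 0 to 0.016 and is fully out at 0.036, after three to five full strokes (more if they are not full); further strokes then do no harm and do not move it. It stays where it is unless pushed
- pin_top (a point): centre of the top of the box unit's indicator pin, an upright steel pin 10 mm thick with a head 15 mm wide; 133 mm above the counter when in, 169 mm when fully out; a thin dark ring round the pin then shows just above its collar. It is 93 mm from the plunger's axis
- drumtank: round stainless drum tank of the other unit, screwed down, already pumped up: 140 mm diameter, 120 mm high, on a 164 mm round foot plate. Origin: centre of the underside. The same pump at x = -28 mm, its pin (fully out, top 169 mm above the counter) at x = +45 mm. Leave it alone
- drumtank_plunger (a joint): travel of the drum unit's plunger in m: 0 up (cap 182 mm above the counter), 0.025 fully down; to be left alone
- seedjar: bystander: amber glass seed jar, 56 mm diameter, 95 mm high, loose; stands between the units. Origin: centre of the underside
- roll: bystander: small bread roll, 76 mm diameter, 45 mm high, loose. Origin: centre of the underside
- cutter: bystander: open steel ring cutter, 60 mm diameter, 45 mm high, loose. Origin: centre of the underside
- brush: bystander: pastry brush 200 mm long, lying loose. Origin: on its underside, x along it
- loaf: bystander: round crusty loaf, 170 mm diameter, 90 mm high, loose. Origin: centre of the underside
- scraper: bystander: dough scraper, steel blade 110 x 140 mm with a wooden grip 22 mm high, lying loose. Origin: centre of the underside
- bowl: bystander: aluminium mixing bowl, 170 mm diameter, 70 mm high, loose. Origin: centre of the underside

How it is judged:
On the way, in this order (a step that is already met when the one before it is completed fails the run):
1. the box unit's plunger is pushed down (value of joint boxtank_plunger above 0.018 m).
2. it is let up again (value of joint boxtank_plunger below 0.005 m).
3. after more strokes the pin is fully out (value of joint pin above 0.033 m), for 0.1 s.
At the end, for the whole second after the job is handed in: The box unit's pin is out by more than 33 of its 36 mm, both plungers are up to within 3 mm, and every loose thing is within 20 mm of where it stood (value of joint pin above 0.033 m and value of joint each of boxtank_plunger, drumtank_plunger below 0.003 m and distance of each of seedjar, roll, cutter, brush, loaf, scraper, bowl from where it was at the start of the episode below 0.02 m); the robot touches nothing.
It fails at once if the indicator pin is touched (more than 0.5 N) (contact force between any of the arm, the fingers and pin above 0.5 N).
It fails at once if the drum unit's plunger is pressed (value of joint drumtank_plunger above 0.004 m).
It fails at once if a loose thing on the counter is picked up or pushed away (more than 30 mm) (distance of any of seedjar, roll, cutter, brush, loaf, scraper, bowl from where it was at the start of the episode above 0.03 m).
It also fails if it takes over 48 s, if anything falls off the work surface, if the arm or the gripper's body presses on something with over 40 N, if the wrist force passes 120 N, or if a joint passes its speed limit or range.

ROBOT

A 7-joint arm with a two-finger parallel gripper is mounted at the origin on the work surface. World frame = base frame: x ahead of the robot, y to its left, z up, the work surface at z = 0. Lengths are in m, angles in rad, forces in N, time in s.
With the tool pointing down it reaches from about 0.35 to 0.9 m from the base axis. Payload 7.2 kg.
Tool frame: the origin (TCP) lies where the fingers leave the gripper's body, on its centre line; the fingertips stand 80 mm ahead of it and the grasp point (between the pads) lies 61 mm ahead of it; x points along the fingers, y is the direction in which the jaws open and shut, and the axes are right-handed (so a half turn about x gives the same grasp; the last joint's range is limited). The gripper opens to 88 mm and grips with 3 to 60 N. Pads are 20 mm wide; open, the fingers measure 115 mm over their backs; the gripper's body (75 mm by 178 mm) begins 61 mm behind the grasp point.
Start: joints at [1.074, 0.411, -0.013, 1.596, 0.006, 1.134, -0.082], TCP at [0.26, -0.568, 0.303] pointing down, gripper open.
Joint ranges: [-2.95, 2.95], [-0.29, 1.99], [-1.47, 1.44], [0.14, 2.54], [-1.03, 4.17], [0.13, 1.85], [-2.86, 2.86]. Speed limits (rad/s): [2.39, 2.39, 3.01, 3.01, 3.14, 3.14, 3.14].

INTERFACE

Orientations are given as a unit quaternion [x, y, z, w].
In Python, from plant import bot gives the robot as it stands.
- The arm moves only by the tool apply_moves, never from a script. Its argument "steps" is a list of rows, each an object of numbers: "tx", "ty", "tz": the shift along the tool's x, y, z in mm; "yaw": the turn about the tool's x in degrees; "fingers": the finger opening in mm, from 0 to 87.8. In form: [{"tx": .., "ty": .., "tz": .., "yaw": .., "fingers": ..}, ...]. A call has 1 to 5 rows; each row is the pose to reach, as a shift and turn from the pose commanded when the call began, along the tool's axes at that moment; what a row does not reach only later rows make up. A row lasts 1/12 s, in which the tool goes at most 41.7 mm and 7.16 degrees, less where a joint would pass 70% of its speed; a pose out of reach is approached as far as the arm can. A call with a gripper value outside its range is refused whole. The fingers move at their own pace and stop on an object; "newtons" is the grip in N (left out, the last holds). Time passes only in rows, so rows that repeat a pose let the fingers close. It gives the time, the measured TCP pose, the force and the opening at its end, in the units of the state.
- bot.observe(): the state, without advancing time (a new reading comes with each control period).
- bot.get_image(name): name is "scene" or "top" or "wrist"; returns the picture (480x640x3 uint8, red, green, blue); there is no depth.
- bot.calibration(name): a dict with "fx", "fy", "cx", "cy" (pixels), "eye" and "orientation" of the camera in the world. Camera axes: x right, y up, looking along -z (the intrinsics and any distortion apply to the point x, -y, -z); pixel columns grow to the right and rows downward; lengths in m; the calibration is good to about 2 mm. A picture is of the moment at which its call begins: read the wrist's pose just before it. calibration takes no time and is no camera call; for the wrist camera it gives the pose at the moment of the call.
- bot.finish_job(): hands the job in, once; it reports no verdict.
Trained networks look in the newest picture that a camera, given by its name, has taken for a name from the list of things; names that differ only in an ending like _2 or _b are one class to them, and where a whole thing is asked for, a point or a joint stands for the part that bears it (a point fixed in the world has none). Each returns a list of dicts, best first, with "score" (0 to 1); they miss things now and then, are a little off and sometimes report something else, mostly with a low value. They report only what shows in the picture. A call takes as long as a camera call.
- bot.boxes_of(camera, target): "extent" ([centre column, centre row, width, height] as shares, 0 to 1, of the picture: columns of its width, rows of its height, round what is visible of it).
- bot.mark_of(camera, target): "location" ([column, row] as shares, 0 to 1, of the picture: columns of its width, rows of its height: a listed point, or the origin of a listed thing).
The state is a dict: "time_s": time; "qpos": joint angles; "dq": joint speeds; "joint_efforts": joint torques, N m; "position": TCP position; "eef_rot": TCP orientation; "contact_force": force on the tool from outside, world axes, zero at the start; "torque": the same for the moment, N m; "finger_gap": opening from 0.0 (shut) to 1.0 (fully open).
Only numpy, scipy, OpenCV 4.12 (cv2) and the standard library are available. Lean on these libraries where they do the work, as an engineer would, in place of code of your own. Each camera call takes 0.05 s, during which the arm holds its last target.

## Working session

There is one attempt and no reset: what is moved stays moved. The work goes in short steps, Python scripts to look and compute and a tool call to move; the robot and the scene stay as the last step left them, time stands still between calls to the robot, and variables do not carry over. Pictures are saved under pics/ and viewed, and the job is handed in when it is done.

Besides the shell and the picture viewer there is one more tool, called after "Call:" as name(argument=value, ...) on one line, values as JSON. apply_moves: Moves the arm, as the interface text tells. Its arguments: {"type":"object","properties":{"steps":{"type":"array"},"newtons":{"type":"number"}},"required":["steps"]}

```bash
mkdir -p pics
cat > h.py <<'E'
import numpy as np, cv2
from scipy.spatial.transform import Rotation as R
from plant import bot
def ray(cam,uv,cal=None):
    c=cal or bot.calibration(cam)
    u,v=uv[0]*640,uv[1]*480
    d=np.array([(u-c['cx'])/c['fx'],-(v-c['cy'])/c['fy'],-1.])
    return np.array(c['eye']),R.from_quat(c['orientation']).apply(d)
def atz(cam,uv,z):
    e,d=ray(cam,uv); return e+d*(z-e[2])/d[2]
def proj(cam,p):
    c=bot.calibration(cam); q=R.from_quat(c['orientation']).inv().apply(np.array(p)-c['eye'])
    return c['cx']+c['fx']*q[0]/-q[2], c['cy']-c['fy']*q[1]/-q[2]
def save(cam,n):
    im=bot.get_image(cam); cv2.imwrite(f'pics/{n}.png',im[:,:,::-1]); return im
E
python3 - <<'E'
from h import *
print(bot.observe()); 
for c in('scene','top'):
    print(bot.calibration(c)); save(c,c+'1')
    for n,z in(('boxtank_cap',.182),('pin_top',.14),('boxtank',0),('drumtank',0),('seedjar',0)):
        for r in bot.mark_of(c,n)[:2]: print(c,n,round(r['score'],2),np.array(r['location'])*[640,480],atz(c,r['location'],z).round(4))
print(bot.observe()['time_s'])
E
```

```text
{'time_s': 0.0, 'qpos': array([ 1.07380494,  0.41192666, -0.01274142,  1.59707229,  0.00558791,
        1.1342987 , -0.08224239]), 'dq': array([ 0.00158195,  0.00019056, -0.0002594 ,  0.00094913,  0.00041215,
       -0.00024198, -0.00146248]), 'joint_efforts': array([ 1.05256851e-03, -5.87961674e+01,  6.42237850e-01, -2.91074789e+01,
       -5.38476440e-02,  1.83753757e-02,  1.18544285e-04]), 'position': array([ 0.25967991, -0.56806548,  0.30178058]), 'eef_rot': array([-0.69075855, -0.15101193,  0.69107568, -0.14987472]), 'contact_force': array([0.21824934, 0.01038358, 0.54170816]), 'torque': array([ 0.0199486 ,  0.00417866, -0.01159745]), 'finger_gap': 1.0026455604445494}
{'fx': 609.5775507668543, 'fy': 609.5775507668543, 'cx': 318.8480030314198, 'cy': 254.69349761879386, 'eye': array([1.75467446, 0.32904221, 0.98374378]), 'orientation': array([0.29851759, 0.34556779, 0.68193921, 0.57133971])}
scene boxtank_cap 0.51 [347.584 224.016] [0.5127 0.197  0.182 ]
scene pin_top 0.45 [361.728 264.912] [0.6155 0.2454 0.14  ]
scene boxtank 0.66 [352.704 295.488] [0.5601 0.2236 0.    ]
scene boxtank 0.59 [325.312 349.392] [0.7629 0.1862 0.    ]
scene drumtank 0.7 [177.92 279.12] [ 0.5774 -0.2337  0.    ]
scene seedjar 0.91 [267.2  276.72] [ 0.5245 -0.0074  0.    ]
{'fx': 513.9894800472721, 'fy': 513.9894800472721, 'cx': 308.25922553722097, 'cy': 247.53238043774263, 'eye': array([0.33485654, 0.122005  , 1.45154854]), 'orientation': array([ 0.0530084 , -0.06022829, -0.69717317,  0.71239893])}
top boxtank_cap 0.94 [274.176 258.72 ] [0.5101 0.1955 0.182 ]
top pin_top 0.36 [257.28  228.384] [0.5945 0.2442 0.14  ]
top boxtank 0.81 [265.984 253.488] [0.5498 0.2298 0.    ]
top drumtank 0.85 [428.224 246.288] [ 0.5811 -0.2346  0.    ]
top seedjar 0.82 [349.504 266.112] [ 0.5188 -0.0089  0.    ]
0.6
```

View pics/scene1.png

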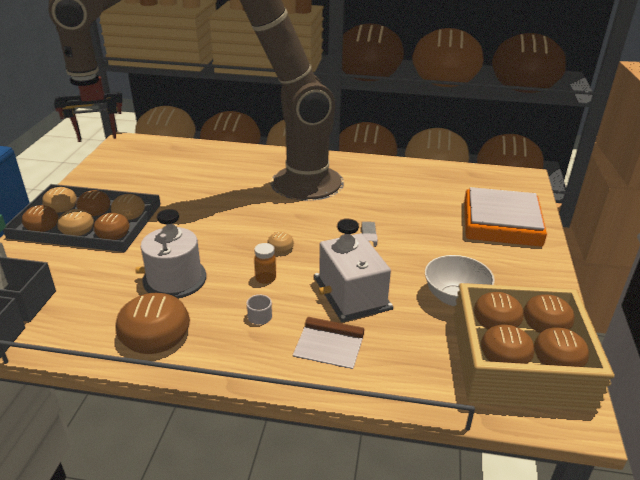

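View pics/top1.png

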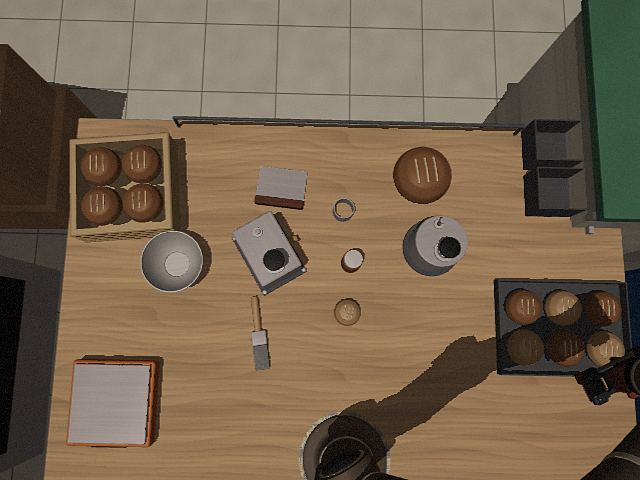

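The scene view shows the box unit at about (350,270), with its cap at (348,226) and its pin at (362,264). The top view puts the cap at (275,259). The two cameras agree on the cap to 3 mm, at about (0.511, 0.196). Next I work out the shift in tool axes.

```bash
cat > d.py <<'E'
from h import *
import sys
o=bot.observe(); M=R.from_quat(o['eef_rot'])
print('R',M.as_matrix().round(3).tolist(),o['position'].round(4),o['time_s'],o['contact_force'].round(2))
t=np.array([float(a) for a in sys.argv[1:4]]) # desired fingertip
tip=o['position']+M.apply([.08,0,0]); print('tip',tip.round(4),'tool shift mm',(M.inv().apply(t-tip)*1000).round(1))
E
python3 d.py .511 .196 .24
```

```text
R [[0.0, 0.416, -0.909], [-0.0, -0.909, -0.416], [-1.0, 0.0, -0.0]] [ 0.2599 -0.5684  0.3027] 0.6 [-0.08  0.19  0.2 ]
tip [ 0.2599 -0.5684  0.2227] tool shift mm [ -17.4 -590.8 -546.3]
```

Call:
apply_moves(steps=[{"tx":-20,"ty":-24,"tz":-22,"yaw":0,"fingers":0},{"tx":-30,"ty":-50,"tz":-46,"yaw":0,"fingers":0},{"tx":-30,"ty":-78,"tz":-72,"yaw":0,"fingers":0},{"tx":-30,"ty":-106,"tz":-98,"yaw":0,"fingers":0},{"tx":-30,"ty":-134,"tz":-124,"yaw":0,"fingers":0}], newtons=30)

```text
time_s: 1.02
position: [0.3172, -0.3934, 0.333]
eef_rot: [0.691, 0.15, -0.691, 0.151]
contact_force: [0.7, 0.1, 0.3]
finger_gap: 0.658
```

Call:
apply_moves(steps=[{"tx":0,"ty":-29,"tz":-27,"yaw":0,"fingers":0},{"tx":0,"ty":-58,"tz":-54,"yaw":0,"fingers":0},{"tx":0,"ty":-87,"tz":-81,"yaw":0,"fingers":0},{"tx":0,"ty":-116,"tz":-108,"yaw":0,"fingers":0},{"tx":0,"ty":-145,"tz":-135,"yaw":0,"fingers":0}])

```text
time_s: 1.43
position: [0.3796, -0.2051, 0.333]
eef_rot: [0.691, 0.15, -0.691, 0.151]
contact_force: [0.4, -1.2, -0.4]
finger_gap: 0.279
```

Call:
apply_moves(steps=[{"tx":0,"ty":-29,"tz":-27,"yaw":0,"fingers":0},{"tx":0,"ty":-58,"tz":-54,"yaw":0,"fingers":0},{"tx":0,"ty":-87,"tz":-81,"yaw":0,"fingers":0},{"tx":0,"ty":-116,"tz":-108,"yaw":0,"fingers":0},{"tx":0,"ty":-145,"tz":-135,"yaw":0,"fingers":0}])

```text
time_s: 1.85
position: [0.442, -0.0171, 0.3331]
eef_rot: [0.691, 0.15, -0.691, 0.151]
contact_force: [1.3, -0.9, -0.0]
finger_gap: 0.002
```

```bash
python3 d.py .511 .196 .24
```

```text
R [[0.001, 0.415, -0.91], [-0.0, -0.91, -0.415], [-1.0, 0.001, -0.001]] [ 0.442  -0.0171  0.3331] 1.85 [ 1.28 -0.88 -0.03]
tip [ 0.4421 -0.0171  0.2531] tool shift mm [  13.1 -165.3 -151.2]
```

Call:
apply_moves(steps=[{"tx":0,"ty":-29,"tz":-27,"yaw":0,"fingers":0},{"tx":0,"ty":-58,"tz":-54,"yaw":0,"fingers":0},{"tx":0,"ty":-87,"tz":-81,"yaw":0,"fingers":0},{"tx":0,"ty":-116,"tz":-108,"yaw":0,"fingers":0},{"tx":0,"ty":-145,"tz":-133,"yaw":0,"fingers":0}])

```text
time_s: 2.27
position: [0.5031, 0.1701, 0.3329]
eef_rot: [0.691, 0.15, -0.691, 0.15]
contact_force: [0.6, -0.1, 0.0]
finger_gap: 0.008
```

Call:
apply_moves(steps=[{"tx":10,"ty":-21,"tz":-19,"yaw":0,"fingers":0},{"tx":35,"ty":-21,"tz":-19,"yaw":0,"fingers":0},{"tx":35,"ty":-21,"tz":-19,"yaw":0,"fingers":0}])

```text
time_s: 2.52
position: [0.5096, 0.1963, 0.2939]
eef_rot: [-0.689, -0.152, 0.693, -0.152]
contact_force: [-0.2, -1.0, -1.6]
finger_gap: 0.006
```

```bash
python3 d.py .511 .196 .182
python3 - <<'E'
from h import *
save('wrist','w1'); save('scene','s2')
for c in('scene','wrist'):
    for n,z in(('boxtank_cap',.182),('pin_top',.14)):
        for r in bot.mark_of(c,n)[:2]: print(c,n,round(r['score'],2),np.array(r['location'])*[640,480],atz(c,r['location'],z).round(4))
E
```

```text
R [[-0.005, 0.419, -0.908], [-0.001, -0.908, -0.419], [-1.0, -0.001, 0.005]] [0.5096 0.1963 0.2939] 2.5167 [-0.24 -0.95 -1.59]
tip [0.5091 0.1962 0.2139] tool shift mm [31.9  1.  -1.8]
scene boxtank_cap 0.81 [346.304 223.488] [0.5109 0.1936 0.182 ]
scene pin_top 0.58 [362.304 259.68 ] [0.5947 0.2444 0.14  ]
wrist boxtank_cap 0.76 [321.28  267.408] [0.5132 0.1926 0.182 ]
wrist pin_top 0.63 [304.32  109.584] [0.5935 0.2411 0.14  ]
```

View pics/w1.png

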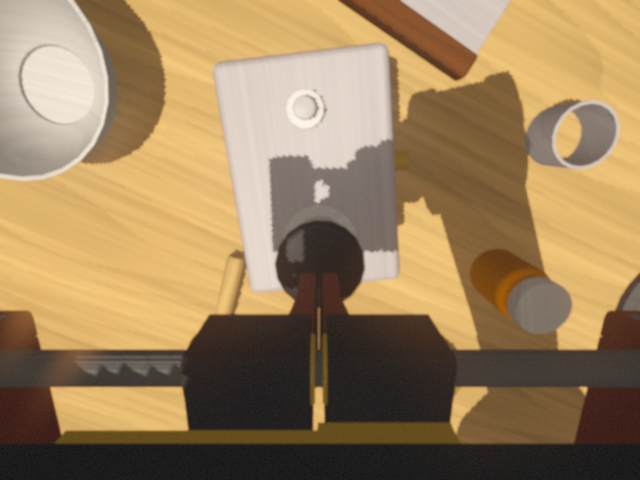

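View pics/s2.png

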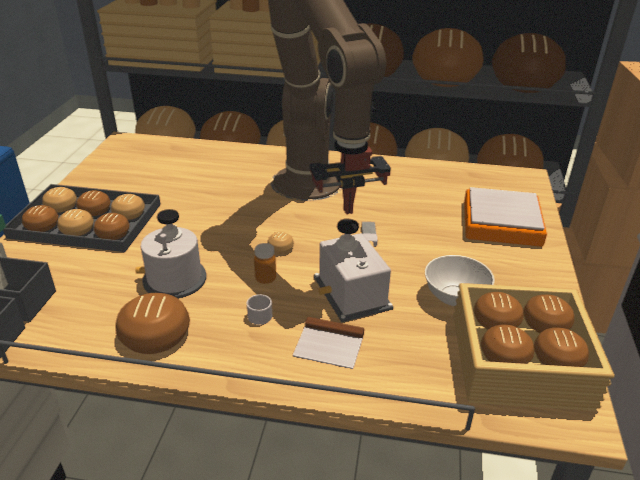

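The wrist view shows the cap centre at about (321,262), directly under the fingertips. The scene view shows the same. First stroke: down to 23–24 mm.

Call:
apply_moves(steps=[{"tx":20,"ty":0,"tz":-2,"yaw":0,"fingers":0},{"tx":31,"ty":0,"tz":-2,"yaw":0,"fingers":0},{"tx":43,"ty":0,"tz":-2,"yaw":0,"fingers":0},{"tx":55,"ty":0,"tz":-2,"yaw":0,"fingers":0},{"tx":55,"ty":0,"tz":-2,"yaw":0,"fingers":0}])

```text
time_s: 3.23
position: [0.5133, 0.1953, 0.2417]
eef_rot: [0.691, 0.15, -0.691, 0.15]
contact_force: [-0.4, -3.5, 7.8]
finger_gap: 0.004
```

```bash
python3 d.py .511 .196 .157
python3 - <<'E'
from h import *
im=save('scene','s3'); cv2.imwrite('pics/s3z.png',cv2.resize(im[150:330,270:430,::-1],None,fx=3,fy=3,interpolation=cv2.INTER_CUBIC))
E
```

```text
R [[0.0, 0.415, -0.91], [-0.001, -0.91, -0.415], [-1.0, 0.001, -0.0]] [0.5133 0.1953 0.2417] 3.2333 [-0.43 -3.53  7.75]
tip [0.5133 0.1952 0.1617] tool shift mm [ 4.7 -1.7  1.8]
```

View pics/s3z.png

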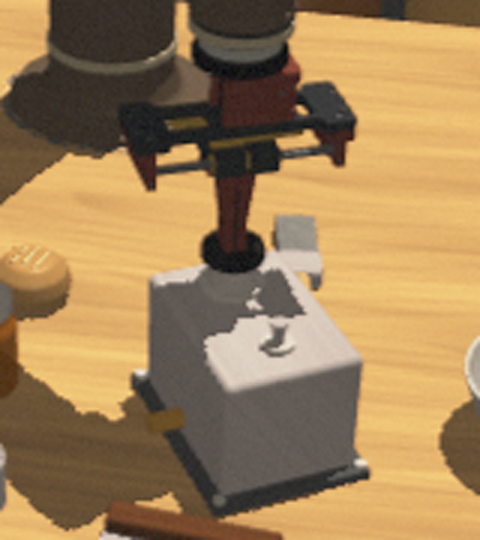

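The measured travel is about 20 mm at 8 N, so I push to the bottom stop.

Call:
apply_moves(steps=[{"tx":4,"ty":0,"tz":1,"yaw":0,"fingers":0},{"tx":5,"ty":0,"tz":1,"yaw":0,"fingers":0},{"tx":5,"ty":0,"tz":1,"yaw":0,"fingers":0}])

```text
time_s: 3.53
position: [0.513, 0.1952, 0.2388]
eef_rot: [0.692, 0.15, -0.69, 0.15]
contact_force: [0.5, -0.9, 8.3]
finger_gap: 0.007
```

Call:
apply_moves(steps=[{"tx":3,"ty":0,"tz":0,"yaw":0,"fingers":0},{"tx":3,"ty":0,"tz":0,"yaw":0,"fingers":0}])

```text
time_s: 3.7
position: [0.5131, 0.1953, 0.2373]
eef_rot: [0.692, 0.15, -0.69, 0.151]
contact_force: [-3.3, -3.0, 18.9]
finger_gap: 0.005
```

```bash
python3 d.py .511 .196 .157
```

```text
R [[0.003, 0.415, -0.91], [-0.001, -0.91, -0.415], [-1.0, 0.002, -0.003]] [0.5131 0.1953 0.2373] 3.7 [-3.28 -2.97 18.91]
tip [0.5134 0.1952 0.1573] tool shift mm [ 0.3 -1.7  1.8]
```

The plunger is on the bottom stop: tip at 157 mm and the force has jumped to 19 N. I release it and stroke again.

Call:
apply_moves(steps=[{"tx":-12,"ty":0,"tz":0,"yaw":0,"fingers":0},{"tx":-24,"ty":0,"tz":0,"yaw":0,"fingers":0},{"tx":-36,"ty":0,"tz":0,"yaw":0,"fingers":0},{"tx":-36,"ty":0,"tz":0,"yaw":0,"fingers":0},{"tx":-36,"ty":0,"tz":0,"yaw":0,"fingers":0}])

```text
time_s: 4.12
position: [0.5119, 0.1956, 0.271]
eef_rot: [0.691, 0.15, -0.691, 0.15]
contact_force: [0.2, 0.2, -0.4]
finger_gap: 0.008
```

```bash
python3 d.py .511 .196 .157
python3 - <<'E'
from h import *
im=save('scene','s4'); cv2.imwrite('pics/s4z.png',cv2.resize(im[150:330,270:430,::-1],None,fx=3,fy=3,interpolation=cv2.INTER_CUBIC))
for r in bot.mark_of('scene','pin_top')[:2]: print(r)
E
```

```text
R [[0.001, 0.416, -0.91], [0.0, -0.91, -0.416], [-1.0, 0.0, -0.001]] [0.5119 0.1956 0.271 ] 4.1167 [ 0.2   0.22 -0.4 ]
tip [0.512  0.1956 0.191 ] tool shift mm [34.  -0.8  0.8]
{'location': [0.5647, 0.5385], 'score': 0.63}
{'location': [0.2408, 0.6969], 'score': 0.59}
```

View pics/s4z.png

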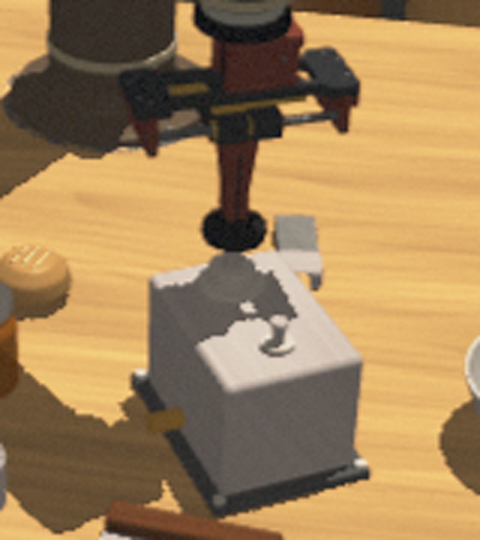

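The cap is up again and the pin (zoomed view, 278,320) is a little higher. I carry on with full strokes.

Call:
apply_moves(steps=[{"tx":12,"ty":0,"tz":0,"yaw":0,"fingers":0},{"tx":24,"ty":0,"tz":0,"yaw":0,"fingers":0},{"tx":36,"ty":0,"tz":0,"yaw":0,"fingers":0},{"tx":36,"ty":0,"tz":0,"yaw":0,"fingers":0},{"tx":36,"ty":0,"tz":0,"yaw":0,"fingers":0}])

```text
time_s: 4.63
position: [0.5126, 0.1962, 0.237]
eef_rot: [0.692, 0.15, -0.69, 0.151]
contact_force: [-7.6, -4.4, 33.9]
finger_gap: 0.003
```

Call:
apply_moves(steps=[{"tx":-12,"ty":0,"tz":0,"yaw":0,"fingers":0},{"tx":-24,"ty":0,"tz":0,"yaw":0,"fingers":0},{"tx":-36,"ty":0,"tz":0,"yaw":0,"fingers":0},{"tx":-36,"ty":0,"tz":0,"yaw":0,"fingers":0},{"tx":-36,"ty":0,"tz":0,"yaw":0,"fingers":0}])

```text
time_s: 5.05
position: [0.5117, 0.1954, 0.27]
eef_rot: [-0.691, -0.15, 0.691, -0.151]
contact_force: [0.8, 0.1, -0.4]
finger_gap: 0.004
```

Call:
apply_moves(steps=[{"tx":12,"ty":0,"tz":0,"yaw":0,"fingers":0},{"tx":24,"ty":0,"tz":0,"yaw":0,"fingers":0},{"tx":36,"ty":0,"tz":0,"yaw":0,"fingers":0},{"tx":36,"ty":0,"tz":0,"yaw":0,"fingers":0},{"tx":36,"ty":0,"tz":0,"yaw":0,"fingers":0}])

```text
time_s: 5.47
position: [0.5125, 0.196, 0.237]
eef_rot: [0.692, 0.15, -0.69, 0.151]
contact_force: [-8.7, -5.4, 37.0]
finger_gap: 0.006
```

Call:
apply_moves(steps=[{"tx":-12,"ty":0,"tz":0,"yaw":0,"fingers":0},{"tx":-24,"ty":0,"tz":0,"yaw":0,"fingers":0},{"tx":-36,"ty":0,"tz":0,"yaw":0,"fingers":0},{"tx":-36,"ty":0,"tz":0,"yaw":0,"fingers":0},{"tx":-36,"ty":0,"tz":0,"yaw":0,"fingers":0}])

```text
time_s: 5.88
position: [0.5116, 0.1953, 0.2698]
eef_rot: [-0.691, -0.15, 0.691, -0.151]
contact_force: [0.2, 0.1, -1.0]
finger_gap: 0.006
```

```bash
python3 d.py .511 .196 .157
python3 - <<'E'
from h import *
im=save('scene','s5'); cv2.imwrite('pics/s5z.png',cv2.resize(im[150:330,270:430,::-1],None,fx=3,fy=3,interpolation=cv2.INTER_CUBIC))
for r in bot.mark_of('scene','pin_top')[:2]: print(r)
for z in(.133,.14,.15,.16,.169):print(z,proj('scene',(.593,.243,z)))
E
```

```text
R [[-0.001, 0.416, -0.91], [-0.001, -0.91, -0.416], [-1.0, 0.0, 0.001]] [0.5116 0.1953 0.2698] 5.8833 [ 0.16  0.08 -1.03]
tip [0.5115 0.1953 0.1898] tool shift mm [32.8 -0.9  0.1]
{'location': [0.5678, 0.5265], 'score': 0.66}
0.133 (np.float64(361.6337176928448), np.float64(261.5974158198465))
0.14 (np.float64(361.79189377027524), np.float64(259.20082822849264))
0.15 (np.float64(362.0194267507024), np.float64(255.7533870833205))
0.16 (np.float64(362.24882383518104), np.float64(252.2777021688542))
0.169 (np.float64(362.4568940236996), np.float64(249.12514939327116))
```

View pics/s5z.png

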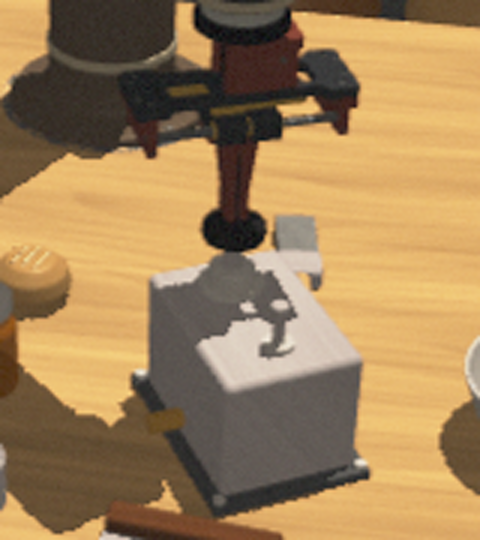

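The pin head is now at row 252, about 160 mm high, so it needs one or two more strokes. I'll push a little less hard at the bottom.

Call:
apply_moves(steps=[{"tx":12,"ty":0,"tz":0,"yaw":0,"fingers":0},{"tx":24,"ty":0,"tz":0,"yaw":0,"fingers":0},{"tx":34,"ty":0,"tz":0,"yaw":0,"fingers":0},{"tx":34,"ty":0,"tz":0,"yaw":0,"fingers":0},{"tx":34,"ty":0,"tz":0,"yaw":0,"fingers":0}])

```text
time_s: 6.4
position: [0.5124, 0.1959, 0.2373]
eef_rot: [0.691, 0.15, -0.69, 0.151]
contact_force: [-3.1, -1.2, 19.2]
finger_gap: 0.006
```

Call:
apply_moves(steps=[{"tx":-12,"ty":0,"tz":0,"yaw":0,"fingers":0},{"tx":-24,"ty":0,"tz":0,"yaw":0,"fingers":0},{"tx":-35,"ty":0,"tz":0,"yaw":0,"fingers":0},{"tx":-35,"ty":0,"tz":0,"yaw":0,"fingers":0},{"tx":-35,"ty":0,"tz":0,"yaw":0,"fingers":0}])

```text
time_s: 6.82
position: [0.5118, 0.1954, 0.2712]
eef_rot: [-0.691, -0.15, 0.691, -0.151]
contact_force: [-0.2, 0.0, 0.6]
finger_gap: 0.008
```

Run:
```python
from h import *
for r in bot.mark_of('scene','pin_top')[:0]: pass
im=save('scene','s6'); cv2.imwrite('pics/s6z.png',cv2.resize(im[235:295,335:395,::-1],None,fx=9,fy=9,interpolation=cv2.INTER_CUBIC))
for r in bot.mark_of('scene','pin_top')[:2]: print(np.array(r['location'])*[640,480])
```

```text
[363.584 250.32 ]
```

View pics/s6z.png

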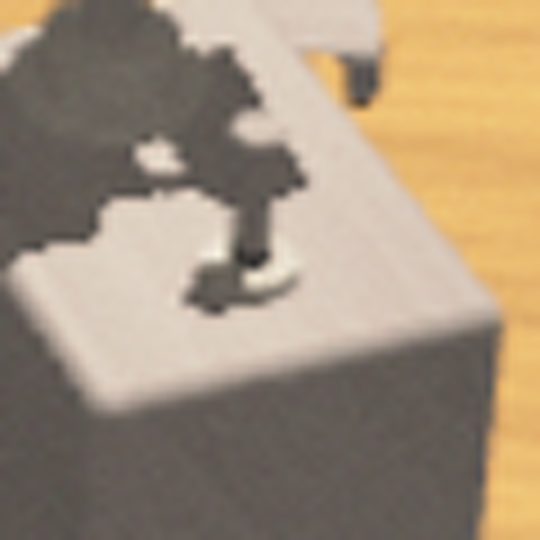

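The dark ring shows just above the collar (zoomed view, 252,257), and the pin head is at row 249–250, so the pin looks fully out. Extra strokes do no harm, so I make two more to be sure.

Call:
apply_moves(steps=[{"tx":12,"ty":0,"tz":0,"yaw":0,"fingers":0},{"tx":24,"ty":0,"tz":0,"yaw":0,"fingers":0},{"tx":35,"ty":0,"tz":0,"yaw":0,"fingers":0},{"tx":35,"ty":0,"tz":0,"yaw":0,"fingers":0},{"tx":35,"ty":0,"tz":0,"yaw":0,"fingers":0}])

```text
time_s: 7.38
position: [0.5126, 0.196, 0.2373]
eef_rot: [0.692, 0.15, -0.69, 0.151]
contact_force: [-1.8, -1.5, 16.6]
finger_gap: 0.003
```

Call:
apply_moves(steps=[{"tx":-12,"ty":0,"tz":0,"yaw":0,"fingers":0},{"tx":-24,"ty":0,"tz":0,"yaw":0,"fingers":0},{"tx":-35,"ty":0,"tz":0,"yaw":0,"fingers":0},{"tx":-35,"ty":0,"tz":0,"yaw":0,"fingers":0},{"tx":-35,"ty":0,"tz":0,"yaw":0,"fingers":0}])

```text
time_s: 7.8
position: [0.5118, 0.1954, 0.2712]
eef_rot: [-0.691, -0.15, 0.691, -0.151]
contact_force: [-0.8, -0.3, -0.4]
finger_gap: 0.005
```

Call:
apply_moves(steps=[{"tx":12,"ty":0,"tz":0,"yaw":0,"fingers":0},{"tx":24,"ty":0,"tz":0,"yaw":0,"fingers":0},{"tx":35,"ty":0,"tz":0,"yaw":0,"fingers":0},{"tx":35,"ty":0,"tz":0,"yaw":0,"fingers":0},{"tx":35,"ty":0,"tz":0,"yaw":0,"fingers":0}])

```text
time_s: 8.22
position: [0.5125, 0.1959, 0.2372]
eef_rot: [0.692, 0.15, -0.69, 0.151]
contact_force: [-2.3, -1.8, 20.8]
finger_gap: 0.004
```

Call:
apply_moves(steps=[{"tx":-12,"ty":0,"tz":0,"yaw":0,"fingers":0},{"tx":-24,"ty":0,"tz":0,"yaw":0,"fingers":0},{"tx":-50,"ty":0,"tz":0,"yaw":0,"fingers":0},{"tx":-80,"ty":0,"tz":0,"yaw":0,"fingers":0},{"tx":-110,"ty":0,"tz":0,"yaw":0,"fingers":0}])

```text
time_s: 8.63
position: [0.5111, 0.195, 0.3455]
eef_rot: [-0.689, -0.15, 0.692, -0.151]
contact_force: [1.6, 0.1, -0.1]
finger_gap: 0.005
```

Call:
apply_moves(steps=[{"tx":-20,"ty":0,"tz":20,"yaw":0,"fingers":0},{"tx":-20,"ty":10,"tz":50,"yaw":0,"fingers":0},{"tx":-20,"ty":20,"tz":80,"yaw":0,"fingers":0},{"tx":-20,"ty":20,"tz":80,"yaw":0,"fingers":0},{"tx":-20,"ty":20,"tz":80,"yaw":0,"fingers":0}])

```text
time_s: 9.05
position: [0.4467, 0.1428, 0.3656]
eef_rot: [-0.691, -0.149, 0.692, -0.15]
contact_force: [-0.2, 1.2, 0.4]
finger_gap: 0.005
```

Run:
```python
from h import *
im=save('scene','s7'); im2=save('top','t7'); cv2.imwrite('pics/s7z.png',np.hstack([cv2.resize(im[200:310,320:410,::-1],(440,540),interpolation=cv2.INTER_CUBIC),cv2.resize(im[200:310,120:210,::-1],(360,540),interpolation=cv2.INTER_CUBIC)]))
for c in('scene','top'):
  for n,z in(('pin_top',.169),('boxtank_cap',.182),('seedjar',0)):
    for r in bot.mark_of(c,n)[:2]: print(c,n,np.array(r['location'])*[640,480],atz(c,r['location'],z).round(4))
print(bot.observe()['contact_force'],bot.observe()['time_s'])
```

```text
scene pin_top [360.768 249.312] [0.5945 0.2392 0.169 ]
scene boxtank_cap [348.672 222.096] [0.5036 0.1985 0.182 ]
scene seedjar [265.472 278.016] [ 0.5307 -0.0106  0.    ]
top pin_top [257.792 227.616] [0.5907 0.2403 0.169 ]
top pin_top [269.376 254.496] [0.5224 0.2086 0.169 ]
top seedjar [349.824 263.904] [ 0.5252 -0.0098  0.    ]
top seedjar [257.28  333.216] [0.3251 0.2464 0.    ]
[1.1802145  0.49803656 0.4127077 ] 9.45
```

View pics/s7z.png

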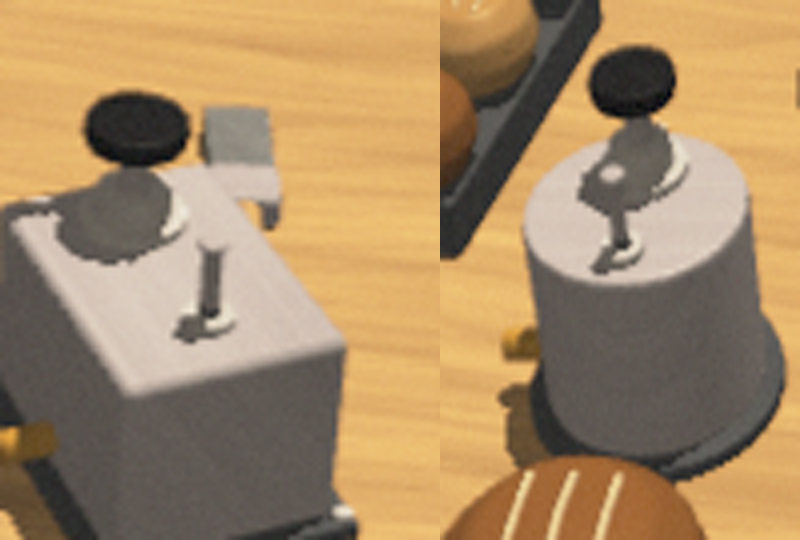

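View pics/t7.png

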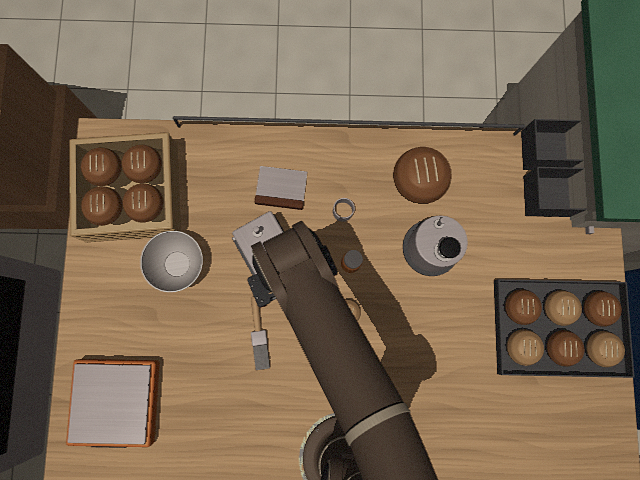

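In the zoomed scene view the box pin is fully out, with the ring at (210,312) matching the drum unit's. Both caps are up. In the top view every loose thing is where it started, and the hand is clear.

```bash
python3 -c "
from plant import bot
print(bot.finish_job())"
```

```text
the job is handed in; nothing more can be done
None
```

I pumped the box unit with closed fingertips in six full strokes, each to the bottom stop and fully released, then drew the hand away and handed the job in at about 9.5 s.

- **Pin:** it appeared fully out after the fourth stroke, with the top at about 169 mm and the dark ring showing above the collar. The other two strokes were for safety.
- **Caps and loose things:** the last pictures show both caps up. All loose things stand where they were, as far as the arm leaves them in view; the roll was partly hidden.
- **Forces:** the wrist force peaked at 37 N at the end of a row in the third stroke. After that I pressed less hard and it stayed below about 21 N.
- **Disagreements:** the final network marks for the box cap and the seed jar differed by 6–8 mm from the first ones. I put this down to detector noise, because the pictures show no shift.
- **Verdict:** handing in reports none, so these checks are all I have.

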